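Lift the sensor cell out of its hold-down with the tongs

ROBOT

A 6-joint arm with a two-finger parallel gripper is mounted at the origin on the work surface. World frame = base frame: x ahead of the robot, y to its left, z up, the work surface at z = 0. Lengths are in mm, angles in degrees, forces in N, time in s.
With the tool pointing down it reaches from about 350 to 850 mm from the base axis. Payload 8.1 kg.
Tool frame: the origin (TCP) lies at the very end of the fingers, on their centre line; the grasp point (between the pads) lies 19 mm behind it; z points along the fingers, y is the direction in which the jaws open and shut (so a half turn about z gives the same grasp; the last joint's range is limited). The gripper opens to 85 mm and grips with 20 to 120 N. Pads are 22 mm wide; open, the fingers measure 114 mm over their backs; the gripper's body (76 mm by 85 mm) begins 54 mm behind the grasp point. The pads swing forward as they close: fully open they stand 13 mm farther back than shut.
Start: joints at [63.289, 7.471, 85.268, -0, 87.261, -4.893], TCP at [222.977, 557.034, 231.292] pointing down, gripper open.
Joint ranges: [-169.43, 169.43], [-51.17, 129.36], [1.28, 143.12], [-76.62, 256.62], [0, 156.53], [-152.29, 152.29]. Speed limits (degrees/s): [136.94, 136.94, 159.86, 180, 180, 180].

INTERFACE

Orientations are given as [roll, pitch, yaw] about the fixed x, y, z axes, in that order (R = Rz(yaw) Ry(pitch) Rx(roll)).
In Python, from bench import r gives the robot as it stands.
- The arm moves only by the shell command python3 -m crank 'ROWS' [OPENING] [FORCE]. ROWS is JSON, a list that holds one entry, the list of rows, each a list of 6 numbers: the shift along the tool's x, y, z in m, then the turn, a rotation vector about the tool's x, y, z in rad. A call has 1 to 10 rows; each row is the pose to reach, as a shift and turn from the pose measured when the call began, along the tool's axes at that moment; what a row does not reach only later rows make up. A row lasts 1/8 s, in which the tool goes at most 62.5 mm and 10.7 degrees, less where a joint would pass 70% of its speed; a pose out of reach is approached as far as the arm can. A call with a gripper value outside its range is refused whole. OPENING is the closure, from 0 (fully open) to 1 (shut), set as the call begins (- or left out, the last holds). The fingers move at their own pace and stop on an object; FORCE is the grip in N (left out, the last holds). Time passes only in rows, so rows that repeat a pose let the fingers close. It gives the time, the measured TCP pose, the force and the opening at its end, in the units of the state.
- r.sense(): the state, without advancing time (a new reading comes with each control period).
- r.snapshot(name): name is "scene" or "side" or "wrist"; returns (picture, depth): 400x640x3 uint8, blue, green, red; 400x640 float32, mm along the optical axis (not along the pixel's ray), 0 where there is no reading.
- r.get_calibration(name): a dict with "mtx" (3x3 intrinsics, pixels), "k1" (the pictures are not rectified: a ray, as slopes to the right and down, at radius r is drawn at 1 + k1 r^2 times it, then the intrinsics apply), "cam_to_world" (4x4, takes a point from camera to world coordinates). Camera axes: x right, y down, z forward; pixel columns grow to the right and rows downward; lengths in mm; the calibration is good to about 2 mm. A picture is of the moment at which its call begins: read the wrist's pose just before it. get_calibration takes no time and is no camera call; for the wrist camera it gives the pose at the moment of the call.
- r.hand_in(): hands the job in, once; it reports no verdict.
Trained networks look in the newest picture that a camera, given by its name, has taken for a name from the list of things; names that differ only in an ending like _2 or _b are one class to them, and where a whole thing is asked for, a point or a joint stands for the part that bears it (a point fixed in the world has none). Each returns a list of dicts, best first, with "conf" (0 to 1); they miss things now and then, are a little off and sometimes report something else, mostly with a low value. They report only what shows in the picture. A call takes as long as a camera call. They do not tell look-alikes from the thing itself.
- r.look_for(thing, camera): "extent" ([left, top, right, bottom] in pixels, round what is visible of it).
- r.landmark_of(thing, camera): "pixel" ([column, row] in pixels: a listed point, or the origin of a listed thing).
The state is a dict: "time": time; "joint_pos": joint angles; "qd": joint speeds; "joint_efforts": joint torques, N m; "tool_pos": TCP position; "tcp_rot": TCP orientation; "ft_force": force on the tool from outside, world axes, zero at the start; "wrist_torque": the same for the moment, N m; "finger_gap": finger opening in mm.
Only numpy, scipy, OpenCV 4.12 (cv2) and the standard library are available. Lean on these libraries where they do the work, as an engineer would, in place of code of your own. Each camera call takes 0.05 s, during which the arm holds its last target.

TASK

Free the sensor cell by twisting the black screw cap of the hold-down anticlockwise about a quarter turn, until its steel tab has swung well clear; then take the spring tongs from their rest by their red grip pads, close their jaws on the body of the cell below its flange and lift it upright, at least 10 cm straight up out of the nest, for inspection. Finish while still holding it there, still, in the squeezed tongs, clear of everything else. Never touch the cell with the gripper itself, do not drop it, and leave the other things on the bench where they are.

Things in the scene. Friction and masses are not known exactly. Their poses are not given: they have to be found in the camera images.
- cell_center (a point): Centre of the sensor cell, half-way up: a loose upright metal plug 32 mm tall, about 45 g: steel body 26 mm in diameter, 27 mm tall, with a green band low down; on top a brass flange 31 mm in diameter, 5 mm thick, with an orange disc. z axis up. It stands in the nest, centre 56 mm above the bench, its lowest 4 mm inside the rim.
- cell: The same sensor cell (origin at the same centre point).
- fixture: Fixed hold-down fixture: aluminium plate 120 x 80 x 10 mm. Origin: centre of its underside, on the bench; z up. The blue round nest (44 mm in diameter, floor at 40 mm, rim top 44 mm above the bench) is at x = -30 mm, the post of the screw cap (18 mm in diameter) at x = +30 mm. The nest end is nearer the robot, free for the tongs to come from -x or, once the tab is aside, from above.
- cap_center (a point): Point on the axis of the black ribbed captive screw cap, half-way up it: cap 34 mm in diameter, 81 to 114 mm above the bench, on the fixture's post. Under the cap, turning with it, is a steel tab (18 mm wide, 6 mm thick, underside at 75 mm) that reaches 69 mm from the axis along this point's -x, at the start 3 mm above the top of the cell. The cap turns but does not rise.
- cap (a joint): Turn of the screw cap, rad: 0 to 1.65 (end stop), growing anticlockwise seen from above; 0 = tab pointing from the post straight to the nest; starts at 0 to 0.2. Stays where it is left; light friction (0.04 N m).
- tongs: Spring tongs lying level on the rest, 115 g, 20 mm high, 210 mm long. Origin (near the centre of mass): midway between the two red grip pads, half-way up, 50 mm above the bench at the start. x points to the jaws, z up, arms at +y and -y. Pivot 75 mm behind, white jaws' centre 105 mm ahead. Pads 60 mm long, 56 mm over their outer faces when open, 42 mm when closed on the cell.
- tongs_tip (a point): Point midway between the open jaws, half-way up, 105 mm ahead of the tongs' origin. Jaws: white, 34 mm long, 14 mm high, 60 mm apart inside when open.
- tongs_arm (a joint): Closing angle of the tongs, rad: 0 open, 0.19 on the cell, 0.32 shut. Squeezing the pads (8 N to start, 13 N at the cell) closes the jaws; they spring open. Pads at 52 mm: carried with jaws 50 mm apart; 30 N or more on the pads grips the cell firmly. Both arms turn in equally, the jaws' middle stays straight ahead of the grip.
- rest: Grey plastic tongs rest, fixed: base 150 x 85 x 8 mm with two cross walls 10 mm thick and 40 mm tall at x = -58 and x = +60 mm, on which the tongs lie; 108 mm free between the walls for the fingers. Origin: centre of its underside on the bench.
- display0: Bystander: loose round display module, 54 mm in diameter, 26 mm tall, white rim. Origin: centre of its underside.
- display1: Bystander: loose round display module, 54 mm in diameter, 26 mm tall, white rim. Origin: centre of its underside.
- display2: Bystander: loose round display module, 54 mm in diameter, 26 mm tall, white rim. Origin: centre of its underside.
- tub: Bystander: loose open white plastic tub, 76 mm in diameter, 60 mm tall. Origin: centre of its underside.
- housing: Bystander: loose white transmitter housing, 84 mm in diameter, 70 mm tall, with two side stubs (140 mm over them, along its y). Origin: centre of its underside.
- screwdriver: Bystander: screwdriver lying on the bench, along its x. Origin: on the bench under it.
There are look-alikes about, which are no part of the job. What is shaped like the fixture but turquoise is not meant. Of the things that look like the rest, the larger one is meant.

How it is judged:
By the outcome, as a careful person would: the job done as asked, in the order asked, and still so for the second after the job is handed in, while the arm keeps its last pose, push and grip.
It also fails if it takes over 53 s, if anything falls off the work surface, if the arm or the gripper's body presses on something with over 40 N, if the wrist force passes 120 N, or if a joint passes its speed limit or range.

## Working session

There is one attempt and no reset: what is moved stays moved. The work goes in short steps, Python scripts to look and compute and a shell command to move; the robot and the scene stay as the last step left them, time stands still between calls to the robot, and variables do not carry over. Pictures are saved under pics/ and viewed, and the job is handed in when it is done.

```bash
ls; mkdir -p pics; cat > h.py <<'E'
import numpy as np,cv2
from bench import r
def ray(cam,px,cal=None):
    c=cal or r.get_calibration(cam)
    M=np.array(c["mtx"]);k=c["k1"]
    d=np.array([(px[0]-M[0,2])/M[0,0],(px[1]-M[1,2])/M[1,1]])
    u=d.copy()
    for _ in range(20): u=d/(1+k*(u@u))
    T=np.array(c["cam_to_world"])
    return T[:3,3],T[:3,:3]@np.array([u[0],u[1],1.0])
def atz(cam,px,z,cal=None):
    o,d=ray(cam,px,cal); return o+d*(z-o[2])/d[2]
def atd(cam,px,depth,cal=None):
    o,d=ray(cam,px,cal); return o+d*depth
def proj(cam,P,cal=None):
    c=cal or r.get_calibration(cam)
    M=np.array(c["mtx"]);k=c["k1"];T=np.linalg.inv(np.array(c["cam_to_world"]))
    p=T[:3,:3]@np.array(P)+T[:3,3]; u=p[:2]/p[2]; u=u*(1+k*(u@u))
    return [M[0,0]*u[0]+M[0,2],M[1,1]*u[1]+M[1,2]]
E
python3 - <<'E'
from h import *
s=r.sense();print(s)
for n in("scene","side","wrist"):
    p,d=r.snapshot(n);cv2.imwrite(f"pics/{n}0.png",p);np.save(f"{n}0.npy",d)
    c=r.get_calibration(n);print(n,np.round(c["cam_to_world"],2).tolist())
for n in("scene","side"):
    for t in ("cell_center","cap_center","tongs","tongs_tip","rest","fixture"):
        print(n,t,[(round(q["conf"],2),np.round(q["pixel"]).tolist()) for q in r.landmark_of(t,n)])
E
```

```text
pics
{'time': 0.0, 'joint_pos': array([ 6.32872516e+01,  7.51460734e+00,  8.53303538e+01, -4.36238533e-04,
        8.72602192e+01, -4.89298322e+00]), 'qd': array([-0.01140176,  0.01394194, -0.06403779,  0.00217908, -0.0614853 ,
        0.00869518]), 'joint_efforts': array([-1.99554932e-03, -5.69426572e+01, -5.00526595e+01, -4.70901650e-04,
        1.54491310e-02, -1.71509083e-05]), 'tool_pos': array([222.74656483, 556.53053074, 230.23934102]), 'tcp_rot': array([-1.79895166e+02, -8.53722530e-03,  1.58180248e+02]), 'ft_force': array([-0.82660441,  0.24862882, -0.80193011]), 'wrist_torque': array([-0.02697914, -0.02381533, -0.01458579]), 'finger_gap': 85.36301589429115}
scene [[-0.78, 0.49, -0.38, 1189.99], [0.62, 0.61, -0.49, 805.53], [-0.01, -0.62, -0.79, 1388.14], [0.0, 0.0, 0.0, 1.0]]
side [[0.98, -0.15, 0.14, 379.61], [-0.2, -0.67, 0.71, -939.84], [-0.01, -0.72, -0.69, 1021.17], [0.0, 0.0, 0.0, 1.0]]
wrist [[0.37, 0.89, 0.26, 156.48], [0.93, -0.36, -0.11, 582.63], [-0.0, 0.28, -0.96, 372.73], [0.0, 0.0, 0.0, 1.0]]
scene cell_center [(0.67, [347.0, 193.0]), (0.48, [336.0, 242.0])]
scene cap_center [(0.77, [353.0, 275.0]), (0.46, [319.0, 245.0])]
scene tongs [(0.94, [273.0, 188.0])]
scene tongs_tip [(0.68, [250.0, 194.0])]
scene rest [(0.71, [244.0, 172.0]), (0.68, [277.0, 196.0]), (0.44, [337.0, 241.0])]
scene fixture [(0.84, [357.0, 284.0]), (0.64, [327.0, 255.0])]
side cell_center []
side cap_center [(0.78, [334.0, 118.0]), (0.66, [346.0, 150.0])]
side tongs [(0.83, [356.0, 239.0])]
side tongs_tip [(0.79, [404.0, 249.0])]
side rest [(0.97, [356.0, 256.0]), (0.75, [386.0, 313.0])]
side fixture [(0.89, [335.0, 176.0]), (0.83, [328.0, 146.0])]
```

View pics/scene0.png

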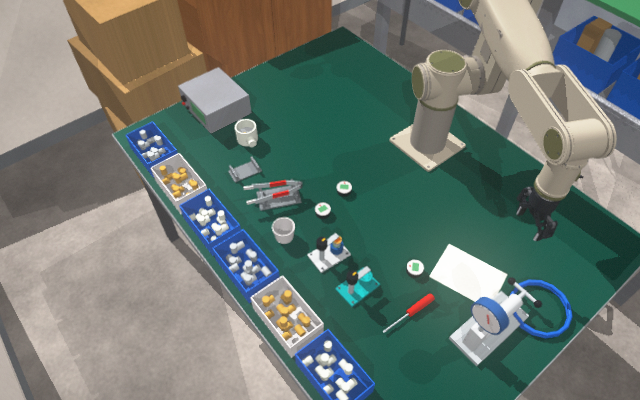

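View pics/side0.png

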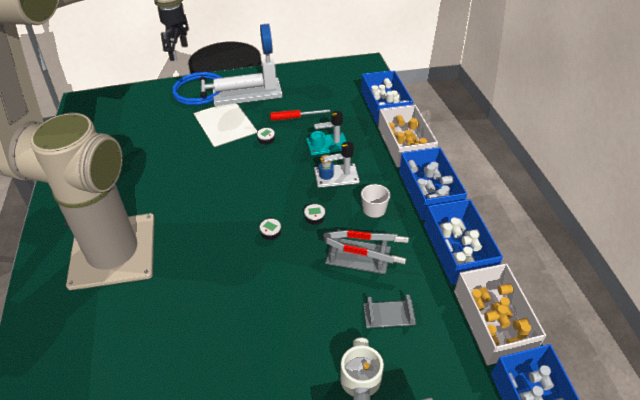

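View pics/wrist0.png

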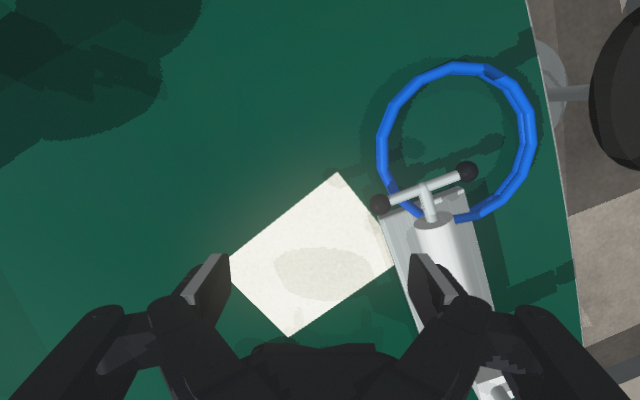

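Two fixtures show: the aluminium one at scene (329,252) / side (337,172), and the turquoise one at scene (357,287) / side (325,142), which isn't meant. There are two rests. The one carrying the tongs is at scene (278,197), and an empty smaller one is at (245,171). I'll enlarge both areas to confirm.

```bash
python3 - <<'E'
from h import *
p=cv2.imread("pics/scene0.png");q=cv2.imread("pics/side0.png")
a=cv2.resize(p[160:310,220:400],(480,400),interpolation=3) 
b=cv2.resize(q[90:290,290:430],(280,400),interpolation=3)
cv2.imwrite("pics/crop0.png",np.hstack([a,b]))
ds=np.load("scene0.npy");dd=np.load("side0.npy")
for n,px in [("side",(347,148)),("side",(356,236)),("side",(404,249)),("side",(347,252)),("side",(325,161))]:
    pass
for z,n,px in [(97.5,"scene",(319,245)),(97.5,"side",(346,150)),(56,"scene",(336,242)),(0,"scene",(327,255)),(0,"side",(335,176)),(50,"scene",(273,188)),(50,"side",(356,239)),(50,"scene",(250,194)),(50,"side",(404,249)),(0,"side",(356,256)),(0,"scene",(277,196))]:
    print(n,px,z,atz(n,px,z).round())
E
```

```text
scene (319, 245) 97.5 [673. 156.  98.]
side (346, 150) 97.5 [662. 155.  98.]
scene (336, 242) 56 [606. 161.  56.]
scene (327, 255) 0 [638. 155.   0.]
side (335, 176) 0 [632. 160.   0.]
scene (273, 188) 50 [ 632. -157.   50.]
side (356, 239) 50 [ 620. -130.   50.]
scene (250, 194) 50 [ 712. -186.   50.]
side (404, 249) 50 [ 726. -186.   50.]
side (356, 256) 0 [ 619. -143.    0.]
scene (277, 196) 0 [ 622. -153.    0.]
```

View pics/crop0.png

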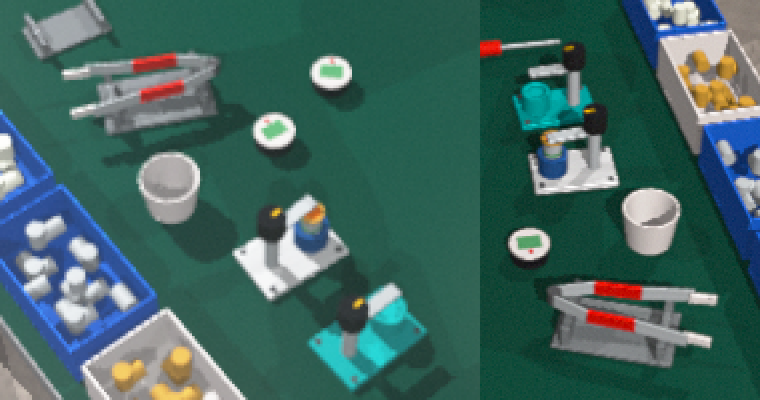

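The aluminium fixture holds the cell (brass/orange top at crop (315,213)), so it fits. The turquoise one is a decoy. The tongs lie on the larger grey rest. Next I'll measure the tall obstacles and plan the approach.

```bash
cat >> h.py <<'E'
from scipy.spatial.transform import Rotation as Ro
def plan(pos,yaw,roll=180,pitch=0,s=None):
    s=s or r.sense()
    R0=Ro.from_euler("xyz",s["tcp_rot"],degrees=True);R1=Ro.from_euler("xyz",[roll,pitch,yaw],degrees=True)
    d=R0.inv().apply(np.array(pos)-s["tool_pos"])/1000; w=(R0.inv()*R1).as_rotvec()
    print("plan",np.round(d,4).tolist(),np.round(w,4).tolist(),"from",s["tool_pos"].round(1),s["tcp_rot"].round(2),"rows>=",np.linalg.norm(d)/.0625,np.degrees(np.linalg.norm(w))/10.7)
E
python3 - <<'E'
from h import *
ds=np.load("scene0.npy");dd=np.load("side0.npy")
c=r.get_calibration("scene");e=r.get_calibration("side")
for px in [(490,315),(490,305),(540,295),(283,230),(323,210),(344,188),(415,268),(246,130),(545,235)]:
    print("scene",px,atd("scene",px,ds[px[1],px[0]],c).round())
# height map from both cams
pts=[]
for n,d,c in (("scene",ds,c),("side",dd,e)):
    for v in range(80,330):
        for u in range(200,460):
            if d[v,u]>0: pts.append(atd(n,(u,v),d[v,u],c))
pts=np.array(pts);np.save("pts.npy",pts)
g=np.zeros((520,420,3),np.uint8)
m=np.zeros((520,420))
for x,y,z in pts:
    i=int(780-x)+40;j=int(250-y)
    i=int((800-x)/1);j=int((260-y)/1)
    if 0<=i<520 and 0<=j<420: m[i,j]=max(m[i,j],z)
m=cv2.dilate(m,np.ones((3,3)))
cv2.imwrite("pics/hm.png",cv2.applyColorMap(np.clip(m*2,0,255).astype(np.uint8),cv2.COLORMAP_JET))
plan([640,150,300],110)
E
```

```text
scene (490, 315) [522. 666. 239.]
scene (490, 305) [511. 650. 257.]
scene (540, 295) [207. 694.   4.]
scene (283, 230) [694. -17.   2.]
scene (323, 210) [543.  16.  26.]
scene (344, 188) [425. -10.  33.]
scene (415, 268) [459. 381.  27.]
scene (246, 130) [ 537. -480.   35.]
scene (545, 235) [260. 618. 304.]
plan [-0.5384, -0.2229, -0.0687] [0.0, -0.0, 0.841] from [223.  557.1 231.3] [180.    -0.   158.19] rows>= 9.388795198105537 4.503318135186318
```

View pics/hm.png

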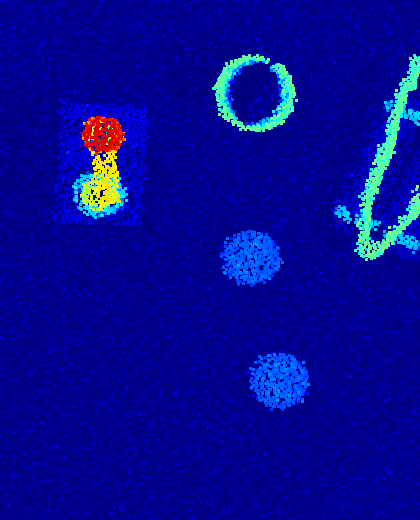

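```bash
python3 - <<'E'
from h import *
P=np.load("pts.npy")
k=P[(P[:,2]>108)&(P[:,2]<120)&(abs(P[:,0]-666)<30)&(abs(P[:,1]-157)<30)]
print(len(k),k.mean(0),k.min(0),k.max(0),(cv2.minEnclosingCircle(k[:,:2].astype(np.float32))))
k=P[(P[:,2]>72)&(P[:,2]<90)&(abs(P[:,0]-625)<25)&(abs(P[:,1]-157)<30)]
print(len(k),k.mean(0), np.polyfit(k[:,0],k[:,1],1))
k=P[(P[:,2]>4)&(P[:,2]<14)&(abs(P[:,0]-636)<80)&(abs(P[:,1]-160)<55)]
print("plate",cv2.minAreaRect(k[:,:2].astype(np.float32)),k.mean(0))
E
python3 -m crank '[[[-0.06,-0.02,-0.02,0,0,0.1],[-0.12,-0.05,-0.03,0,0,0.2],[-0.18,-0.07,-0.04,0,0,0.3],[-0.24,-0.1,-0.05,0,0,0.4],[-0.3,-0.125,-0.06,0,0,0.5],[-0.36,-0.15,-0.07,0,0,0.6],[-0.42,-0.175,-0.07,0,0,0.7],[-0.48,-0.2,-0.07,0,0,0.8],[-0.54,-0.223,-0.07,0,0,0.84],[-0.54,-0.223,-0.07,0,0,0.84]]]'
```

```text
184 [665.41058939 157.06816484 113.91020812] [646.59947486 136.6135778  108.086052  ] [682.68877202 177.64330469 119.20645712] ((665.9637451171875, 157.12844848632812), 20.518138885498047)
185 [621.84599081 155.36807025  80.30588777] [-4.01538415e-02  1.80337576e+02]
plate ((636.3316040039062, 159.8640899658203), (158.75648498535156, 108.55853271484375), 0.2605190575122833) [644.1512465  158.44723434   9.45108716]
time: 2.0
tool_pos: [643.2, 146.2, 300.7]
tcp_rot: [-180.0, 0.0, 109.8]
ft_force: [0.7, 0.4, 0.2]
finger_gap: 85.5
```

```bash
python3 - <<'E'
from h import *
p,d=r.snapshot("wrist");c=r.get_calibration("wrist");cv2.imwrite("pics/w1.png",p);np.save("w1.npy",d)
for t,z in(("cap_center",97.5),("cell_center",56),("fixture",0)):
    for q in r.landmark_of(t,"wrist"): print(t,q["conf"],q["pixel"],atz("wrist",q["pixel"],z,c))
V,U=np.mgrid[0:400,0:640]
M=np.array(c["mtx"])
pp=cv2.undistortPoints  # k1 only
x=np.stack([U.ravel(),V.ravel()],1).astype(np.float64)
u=cv2.undistortPoints(x[:,None],M,np.array([c["k1"],0,0,0.]))[:,0]
T=np.array(c["cam_to_world"])
P=(np.c_[u,np.ones(len(u))]*d.ravel()[:,None])@T[:3,:3].T+T[:3,3]
P=P[d.ravel()>0]
np.save("pw1.npy",P)
k=P[(P[:,2]>109)&(P[:,2]<120)&(np.hypot(P[:,0]-666,P[:,1]-157)<30)]
print(len(k),k.mean(0),cv2.minEnclosingCircle(k[:,:2].astype(np.float32)))
k=P[(P[:,2]>76)&(P[:,2]<87)&(abs(P[:,0]-622)<25)&(abs(P[:,1]-157)<30)]
print(len(k),k.mean(0),k.min(0),k.max(0),np.polyfit(k[:,0],k[:,1],1),cv2.minAreaRect(k[:,:2].astype(np.float32)))
k=P[(P[:,2]>6)&(P[:,2]<14)&(abs(P[:,0]-636)<80)&(abs(P[:,1]-160)<55)]
print("plate",cv2.minAreaRect(k[:,:2].astype(np.float32)),k.mean(0))
E
```

```text
cap_center 0.9 [395.6, 44.4] [671.73572453 305.2345476   97.5       ]
cap_center 0.6 [337.4, 173.9] [663.01750236 155.65095306  97.5       ]
cell_center 0.81 [293.2, 149.9] [604.6406279  158.91582647  56.        ]
fixture 0.8 [318.6, 152.9] [638.47314155 159.71081637   0.        ]
fixture 0.73 [357.1, 49.3] [640.02303933 308.09639564   0.        ]
fixture 0.61 [291.8, 151.7] [601.29031461 148.21961697   0.        ]
756 [665.88369437 154.63092578 113.14417346] ((666.20068359375, 153.90567016601562), 17.6646671295166)
618 [622.72000262 150.98293328  80.20044001] [598.28414759 140.12520417  76.03058873] [646.97293047 161.41890648  82.77097951] [7.11852535e-02 1.06654452e+02] ((622.944580078125, 150.67019653320312), (48.8468132019043, 18.191566467285156), 4.183385372161865)
plate ((636.7203979492188, 156.0196075439453), (80.8618392944336, 119.43415069580078), 85.64682006835938) [634.40339086 166.19813463   9.26164461]
```

View pics/w1.png

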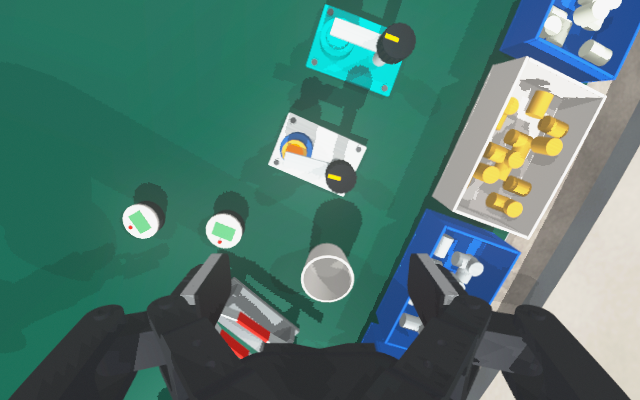

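The wrist view shows the cap at (340,177), the cell at (297,146) and the tongs at (245,325). The fixture is at (636.5,157.5) with yaw about -4.4°, and the cap is about 0.15 rad turned. The cap axis is near (666,155.5), so I'll go down over it.

```bash
python3 - <<'E'
from h import *
plan([666,155.5,300],110)
plan([666,155.5,88],110)
E
```

```text
plan [-0.0024, 0.0253, 0.0009] [-0.0007, -0.0006, -0.0] from [641.4 149.1 300.9] [-1.7996e+02 -3.0000e-02  1.1000e+02] rows>= 0.4074047123954389 0.004791857270081466
plan [-0.0025, 0.0255, 0.2129] [-0.0007, -0.0006, -0.0] from [641.4 149.1 300.9] [-1.7996e+02 -3.0000e-02  1.1000e+02] rows>= 3.430630373527083 0.004791857270081466
```

```bash
cat >> h.py <<'E'
def cloud(n):
    c=r.get_calibration(n);p,d=r.snapshot(n)
    V,U=np.mgrid[0:400,0:640];x=np.stack([U.ravel(),V.ravel()],1).astype(np.float64)
    u=cv2.undistortPoints(x[:,None],np.array(c["mtx"]),np.array([c["k1"],0,0,0.]))[:,0]
    T=np.array(c["cam_to_world"])
    P=(np.c_[u,np.ones(len(u))]*d.ravel()[:,None])@T[:3,:3].T+T[:3,3]
    return p,P[d.ravel()>0],P.reshape(400,640,3),c
E
python3 - <<'E'
from h import *
print(r.sense()["tool_pos"])
p,P,_,c=cloud("wrist");print(r.sense()["tool_pos"])
np.save("pw2.npy",P)
k=P[(P[:,2]>109)&(P[:,2]<120)&(np.hypot(P[:,0]-666,P[:,1]-157)<30)]
print(len(k),k.mean(0),cv2.minEnclosingCircle(k[:,:2].astype(np.float32)))
k=P[(P[:,2]>76)&(P[:,2]<87)&(abs(P[:,0]-622)<25)&(abs(P[:,1]-157)<30)]
print(cv2.minAreaRect(k[:,:2].astype(np.float32)))
k=P[(P[:,2]>6)&(P[:,2]<14)&(abs(P[:,0]-636)<80)&(abs(P[:,1]-160)<55)]
print("plate",cv2.minAreaRect(k[:,:2].astype(np.float32)),k.mean(0))
plan([666,155.5,88],110)
E
```

```text
[641.37333707 149.09116559 300.89901017]
[641.00451524 149.83607681 301.17668512]
746 [664.53134044 156.87843993 113.57458322] ((664.9827880859375, 156.33396911621094), 17.580942153930664)
((622.3590698242188, 152.7208251953125), (50.46339416503906, 18.468238830566406), 4.191137790679932)
plate ((635.51416015625, 158.11810302734375), (80.96163177490234, 119.38377380371094), 85.69682312011719) [632.98850902 168.76493957   9.70188738]
plan [-0.0034, 0.0255, 0.2132] [-0.0004, -0.0006, 0.0011] from [641.  149.8 301.2] [-1.7998e+02 -3.0000e-02  1.1006e+02] rows>= 3.4353886623146406 0.0068974626438883324
```

```bash
python3 -m crank '[[[-0.002,0.025,0.05,0,0,0],[-0.002,0.025,0.1,0,0,0],[-0.002,0.025,0.15,0,0,0],[-0.002,0.025,0.19,0,0,0],[-0.002,0.025,0.212,0,0,0],[-0.002,0.025,0.212,0,0,0],[-0.002,0.025,0.212,0,0,0]]]'; python3 -c "
from h import *
p,P,_,c=cloud('wrist');cv2.imwrite('pics/w2.png',p);print(r.sense()['tool_pos'])"
```

```text
time: 3.12
tool_pos: [666.4, 157.3, 91.8]
tcp_rot: [179.8, 0.0, 110.1]
ft_force: [0.7, 0.2, -0.0]
finger_gap: 85.3
[666.78102762 157.15644623  92.21199561]
```

View pics/w2.png

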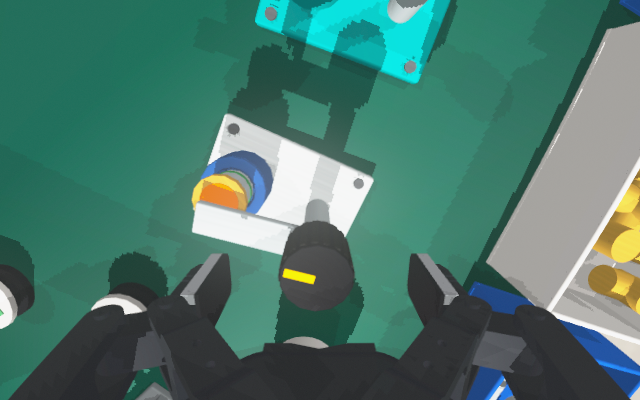

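The cap is at (318,275), centred between the fingers. I'll close on it now.

```bash
python3 -m crank '[[[0,0,0.003,0,0,0],[0,0,0.004,0,0,0],[0,0,0.004,0,0,0],[0,0,0.004,0,0,0],[0,0,0.004,0,0,0],[0,0,0.004,0,0,0]]]' 0.75 40
```

```text
time: 3.92
tool_pos: [665.4, 156.5, 89.0]
tcp_rot: [180.0, 0.0, 110.1]
ft_force: [-11.0, -3.1, 10.6]
finger_gap: 32.8
```

```bash
python3 -m crank '[[[0,0,0,0,0,-0.14],[0,0,0,0,0,-0.29],[0,0,0,0,0,-0.44],[0,0,0,0,0,-0.59],[0,0,0,0,0,-0.74],[0,0,0,0,0,-0.89],[0,0,0,0,0,-1.04],[0,0,0,0,0,-1.19],[0,0,0,0,0,-1.33],[0,0,0,0,0,-1.37]]]'; python3 -c "
from h import *
p,P,_,c=cloud('wrist');cv2.imwrite('pics/w3.png',p);print(r.sense())"
```

```text
time: 5.18
tool_pos: [665.8, 157.3, 89.1]
tcp_rot: [179.9, 0.1, -171.3]
ft_force: [1.2, 3.5, -1.0]
finger_gap: 32.7
{'time': 5.225, 'joint_pos': array([ 8.97698818e+00,  2.57830719e+01,  7.85297482e+01,  5.35591863e-02,
        7.55855098e+01, -8.98247080e+01]), 'qd': array([ 0.04946152, -0.04067045, -0.03323204, -0.03366414,  0.06792675,
        4.36316906]), 'joint_efforts': array([ -2.17207365, -70.54050207, -46.49598956,  -1.12030327,
         1.00348648,   0.2825617 ]), 'tool_pos': array([665.79047375, 157.34604947,  89.15862973]), 'tcp_rot': array([ 1.79947792e+02,  1.01504929e-01, -1.71211637e+02]), 'ft_force': array([ 2.11636303,  3.5447822 , -0.37218871]), 'wrist_torque': array([ 0.55945579, -0.37421059, -0.02341875]), 'finger_gap': 32.50399939960453}
```

View pics/w3.png

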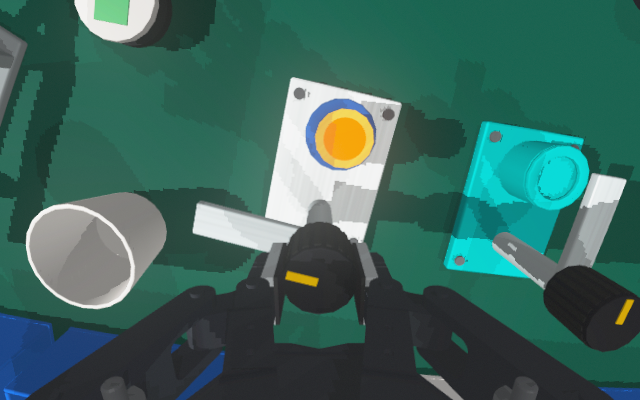

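The tab now points to image-left, away from the nest, and the cell at (343,137) is free. I'll release and go look at the tongs.

```bash
python3 -m crank '[[[0,0,0,0,0,0],[0,0,0,0,0,0],[0,0,0,0,0,0],[0,0,-0.04,0,0,0],[0,0,-0.1,0,0,0],[0,0,-0.16,0,0,0],[0,0,-0.2,0,0,0]]]' 0 40; python3 -c "
from h import *
P=np.load('pts.npy')
for s in (1,-1):pass
k=P[(P[:,2]>50)&(P[:,2]<66)&(P[:,1]<-60)&(P[:,1]>-290)&(P[:,0]>500)&(P[:,0]<780)]
print(len(k),cv2.minAreaRect(k[:,:2].astype(np.float32)))
plan([625,-143,290],155)
"
```

```text
time: 6.1
tool_pos: [666.2, 157.0, 293.5]
tcp_rot: [180.0, 0.3, -171.2]
ft_force: [0.5, 0.2, -0.9]
finger_gap: 85.4
981 ((634.7644653320312, -149.73497009277344), (81.36691284179688, 206.56167602539062), 67.47291564941406)
plan [0.0864, -0.2903, 0.0027] [0.0025, 0.0056, 0.5892] from [666.2 157.  293.5] [ 179.96    0.35 -171.24] rows>= 4.8458643507449946 3.1552637242036075
```

```bash
python3 -c "
from h import *
plan([675,-166,300],157.5)"; python3 -m crank '[[[0.007,-0.06,0,0,0,0.15],[0.013,-0.12,0,0,0,0.3],[0.02,-0.18,0,0,0,0.45],[0.03,-0.24,0,0,0,0.54],[0.04,-0.3,0,0,0,0.545],[0.0405,-0.32,-0.005,0,0,0.545],[0.0405,-0.32,-0.005,0,0,0.545]]]'; python3 -c "
from h import *
p,P,_,c=cloud('wrist');cv2.imwrite('pics/w4.png',p);print(r.sense()['tool_pos'],r.sense()['tcp_rot']);np.save('pw4.npy',P)
for t in ('tongs','tongs_tip','rest'):
    for q in r.landmark_of(t,'wrist'): print(t,q['conf'],q['pixel'],atz('wrist',q['pixel'],0 if t=='rest' else 50,c))
k=P[(P[:,2]>52)&(P[:,2]<68)&(P[:,1]<-60)&(P[:,1]>-290)&(P[:,0]>500)&(P[:,0]<780)]
print(len(k),k.mean(0),cv2.minAreaRect(k[:,:2].astype(np.float32)))
"
```

```text
plan [0.0404, -0.3206, -0.007] [0.0024, 0.0057, 0.5456] from [666.2 157.  293.5] [ 179.96    0.35 -171.24] rows>= 5.171502412983398 2.921632649877396
time: 6.98
tool_pos: [674.9, -166.9, 298.3]
tcp_rot: [179.8, 0.3, 157.4]
ft_force: [1.3, 1.0, 0.4]
finger_gap: 85.3
[ 675.05090001 -165.15333551  298.17177641] [179.74619369   0.28084081 157.49194566]
rest 0.93 [213.4, 190.2] [ 650.62059336 -327.76824001    0.        ]
rest 0.84 [319.3, 126.8] [ 626.8528362  -145.40357226    0.        ]
1402 [ 625.20913314 -144.29109644   58.99794684] ((636.1353149414062, -150.6627960205078), (74.23582458496094, 205.30517578125), 66.36212158203125)
```

View pics/w4.png

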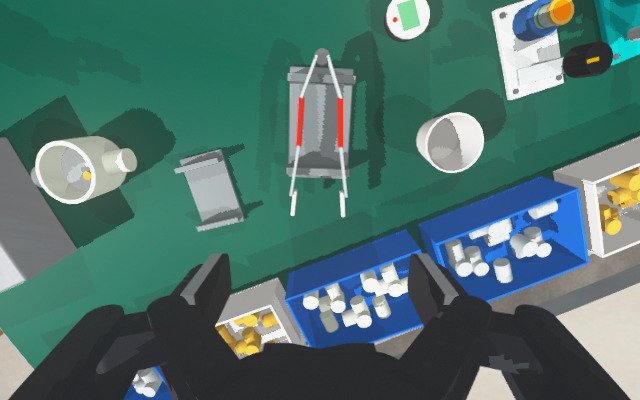

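The red pads show at (301,122) and (341,122), the pivot at (322,55) and the jaws at (293,205) and (343,205). I'll measure the pads themselves.

```bash
python3 -c "
from h import *
p,P,I,c=cloud('wrist');s=r.sense();print(s['tool_pos'])
b,g,rr=[p[:,:,i].astype(int) for i in range(3)]
m=((rr>140)&(g<70)&(b<70)).astype(np.uint8);m[:80]=0;m[170:]=0;m[:,:280]=0;m[:,360:]=0
n,l,st,ce=cv2.connectedComponentsWithStats(m)
C=[]
for i in range(1,n):
    if st[i,4]<40: continue
    v,u=np.where(l==i)
    q=I[v,u];q=q[q[:,2]>45]
    w=np.array([atz('wrist',(a,bb),60,c) for a,bb in zip(u,v)])
    vx,vy,x0,y0=cv2.fitLine(w[:,:2].astype(np.float32),2,0,.01,.01).ravel()
    rc=cv2.minAreaRect(w[:,:2].astype(np.float32))
    print(st[i],ce[i],q.mean(0),'z60',w.mean(0),np.degrees(np.arctan2(vy,vx)),rc); C.append(rc[0])
a=P[(P[:,2]>50)&(P[:,2]<70)]
print(np.mean(C,0))
# pivot & jaws pixels
V=[(322,55)]
print('pivot',atz('wrist',(322,54),60,c),'jaws',atz('wrist',(294,203),57,c),atz('wrist',(342.5,204),57,c))
cv2.imwrite('pics/crop4.png',cv2.resize(p[30:230,250:390],(560,600)[:2] if 0 else (420,600),interpolation=3))
"
```

```text
[ 675.10822673 -163.39447801  297.95666439]
[295  99   6  47 195] [297.42051282 122.18461538] [ 609.1519653  -163.95627683   59.72984554] z60 [ 609.14976088 -163.93666412   60.        ] -26.529406 ((609.3570556640625, -164.0338134765625), (5.133909225463867, 54.57112121582031), 63.420928955078125)
[336 100   4  48 186] [337.48387097 123.5       ] [ 629.16212487 -119.74909316   63.81060633] z60 [ 629.14553448 -119.47350548   60.        ] -21.45665 ((629.4573364257812, -119.54777526855469), (3.722905158996582, 55.81776428222656), 68.49760437011719)
[ 619.40719604 -141.79079437]
pivot [ 549.17391535 -107.16860526   60.        ] jaws [ 702.03751049 -209.35551271   57.        ] [ 727.7158599  -150.79457913   57.        ]
```

View pics/crop4.png

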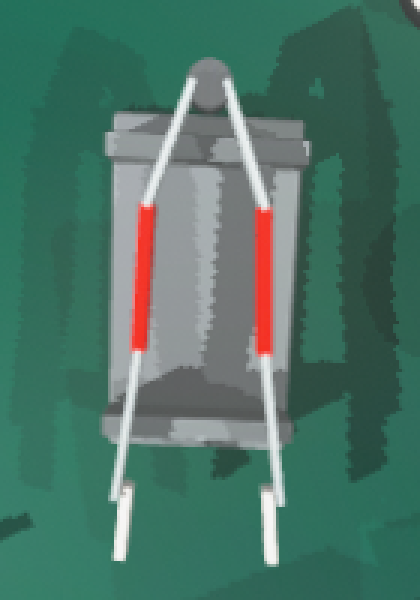

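```bash
python3 -c "
from h import *
p,P,I,c=cloud('wrist');s=r.sense();print(s['tool_pos'])
a=np.radians(-23.8);R=np.array([[np.cos(a),np.sin(a)],[-np.sin(a),np.cos(a)]])
k=P[(P[:,2]>53)&(P[:,2]<68)&(np.hypot(P[:,0]-635,P[:,1]+150)<125)]
q=(k[:,:2]-[619.3,-141.8])@R.T
print(q[:,0].min(),q[:,0].max())
for x in range(-100,130,10):
    t=q[(q[:,0]>=x)&(q[:,0]<x+10),1]
    if len(t): u=t[t>0];d=t[t<0];print(x,len(t),t.min().round(1),t.max().round(1),'mid',(u.mean()+d.mean()).round(2)/2 if len(u) and len(d) else 0)
"
```

```text
[ 675.06306173 -163.57678041  297.98606391]
-83.60040166749788 122.91899066512813
-90 31 -6.0 6.7 mid 0.34
-80 129 -8.1 9.3 mid 0.38
-70 95 -12.6 13.2 mid -0.15
-60 58 -16.0 17.1 mid 0.305
-50 57 -20.5 21.0 mid 0.305
-40 50 -24.0 23.7 mid 0.215
-30 100 -26.5 26.6 mid 0.2
-20 102 -26.3 27.0 mid 0.095
-10 89 -27.5 27.4 mid 0.19
0 93 -27.4 27.9 mid 0.065
10 95 -27.4 28.4 mid 0.05
20 83 -28.6 28.4 mid -0.4
30 44 -28.4 27.9 mid -0.125
40 40 -29.7 29.7 mid -0.215
50 37 -33.4 31.3 mid -0.785
60 38 -34.8 31.8 mid -1.035
70 40 -36.0 33.5 mid -1.02
80 51 -37.4 35.3 mid -0.85
90 72 -38.7 35.5 mid -1.375
100 58 -36.5 33.9 mid -1.01
110 58 -36.6 34.3 mid -1.21
120 9 -36.6 34.3 mid -1.535
```

The cloud gives the tongs' origin at (619.3,-141.8) with yaw about -24.3°. It is symmetric to about 0.3 mm at the pads and agrees with the outside cameras (619,-143).

```bash
python3 -c "
from h import *
plan([619.3,-142,27],155.7)"
```

```text
plan [0.061, -0.0023, 0.2707] [0.0041, 0.0045, 0.0341] from [ 675.1 -163.6  298. ] [179.77   0.26 157.66] rows>= 4.440065537178814 0.18566068191468935
```

```bash
python3 -m crank '[[[0.03,-0.001,0.03,0.002,0.002,0.02],[0.061,-0.0023,0.06,0.004,0.0045,0.034],[0.061,-0.0023,0.1,0.004,0.0045,0.034],[0.061,-0.0023,0.15,0.004,0.0045,0.034],[0.061,-0.0023,0.18,0.004,0.0045,0.034],[0.061,-0.0023,0.18,0.004,0.0045,0.034]]]'; python3 -c "
from h import *
p,P,I,c=cloud('wrist');cv2.imwrite('pics/w5.png',p)
plan([619.3,-142,27],155.7)"
```

```text
time: 8.02
tool_pos: [616.5, -140.5, 114.4]
tcp_rot: [-180.0, -0.4, 155.8]
ft_force: [-0.2, 0.3, 0.3]
finger_gap: 85.6
plan [-0.0016, -0.0003, 0.0901] [-0.0001, -0.0022, 0.0012] from [ 618.2 -141.1  117.1] [-1.7999e+02 -1.2000e-01  1.5577e+02] rows>= 1.4412096095557352 0.013303603279384598
```

View pics/w5.png

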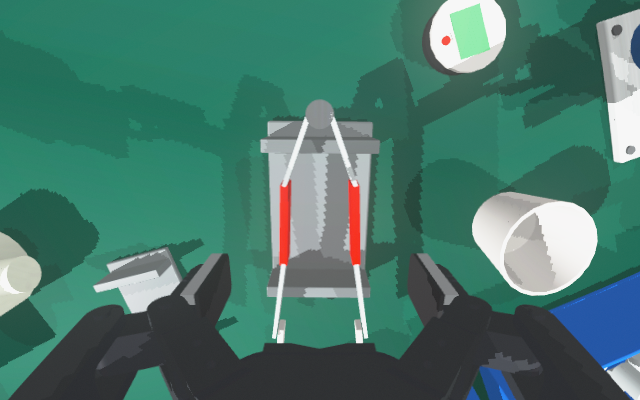

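The tongs are centred between the fingers (pads at columns 285 and 355, midpoint 320). Going down.

```bash
python3 -m crank '[[[-0.001,0,0.03,0,0,0],[-0.0015,0,0.06,0,-0.002,0],[-0.0015,0,0.08,0,-0.002,0],[-0.0015,0,0.09,0,-0.002,0],[-0.0015,0,0.09,0,-0.002,0],[-0.0015,0,0.09,0,-0.002,0]]]'; python3 -c "
from h import *
p,P,I,c=cloud('wrist');cv2.imwrite('pics/w6.png',p)
plan([619.3,-142,27],155.7)"
```

```text
time: 8.82
tool_pos: [620.4, -142.0, 28.5]
tcp_rot: [180.0, 0.1, 155.8]
ft_force: [-0.5, -0.1, 0.3]
finger_gap: 85.3
plan [0.001, -0.0005, 0.0015] [0.0001, 0.002, 0.0012] from [ 620.4 -142.    28.6] [1.7999e+02 1.1000e-01 1.5577e+02] rows>= 0.030281738412746867 0.012556951987947599
```

View pics/w6.png

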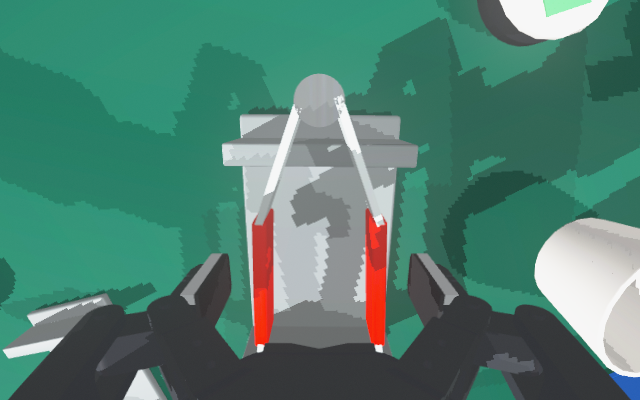

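```bash
python3 -m crank '[[[0.001,0,0.001,0,0,0],[0.001,0,0.001,0,0,0],[0.001,0,0.001,0,0,0],[0.001,0,0.001,0,0,0],[0.001,0,0.001,0,0,0]]]' 0.38 40; python3 -c "
from h import *
p,P,I,c=cloud('wrist');cv2.imwrite('pics/w7.png',p);s=r.sense();print(s['finger_gap'],s['ft_force'])"
```

```text
time: 9.5
tool_pos: [620.4, -141.9, 29.0]
tcp_rot: [180.0, 0.2, 155.8]
ft_force: [-1.5, 0.7, 5.7]
finger_gap: 53.1
53.2902762696819 [-0.20248029 -0.58130245  6.56787674]
```

View pics/w7.png

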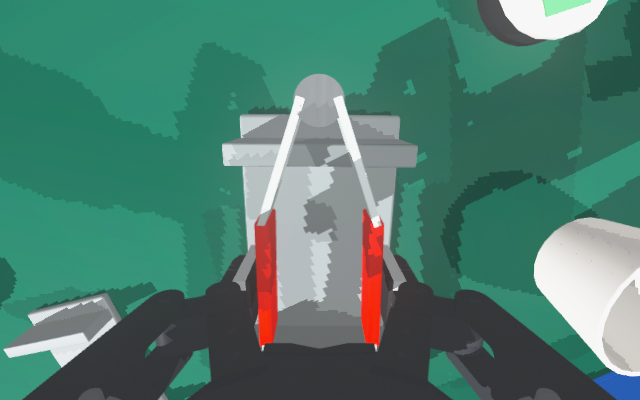

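```bash
python3 -m crank '[[[0,0,0,0,0,0],[0,0,0,0,0,0],[0,0,-0.005,0,0,0],[0,0,-0.02,0,0,0],[0,0,-0.045,0,0,0],[0,0,-0.08,0,0,0],[0,0,-0.115,0,0,0],[0,0,-0.15,0,0,0],[0,0,-0.15,0,0,0]]]' 0.398 40; python3 -c "
from h import *
p,P,I,c=cloud('wrist');cv2.imwrite('pics/w8.png',p);s=r.sense();print(s['finger_gap'],s['ft_force'],s['wrist_torque'])
p,P,I,c=cloud('side');cv2.imwrite('pics/s8.png',p)
plan([470,163,180],175.6)"
```

```text
time: 10.68
tool_pos: [622.2, -142.4, 184.3]
tcp_rot: [179.9, 0.7, 155.8]
ft_force: [0.5, 0.1, -1.6]
finger_gap: 51.4
51.6671555272614 [-0.06232215  0.09931565 -1.77928946] [-0.00927897  0.02551984  0.01905428]
plan [0.2618, 0.2163, -0.0018] [-0.0004, 0.0049, -0.3462] from [ 619.9 -141.7  179.4] [179.97   0.28 155.76] rows>= 5.433441152384113 1.8539276510909957
```

View pics/w8.png

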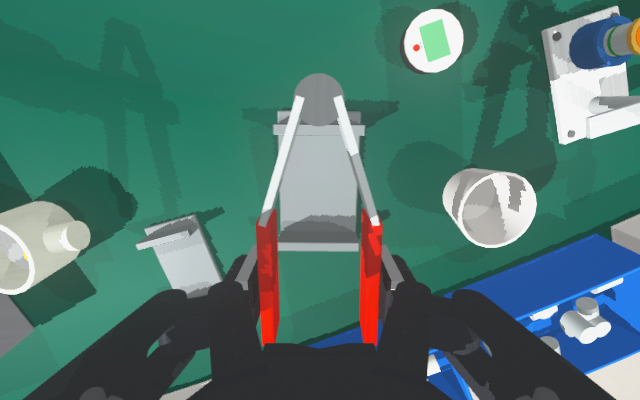

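View pics/s8.png

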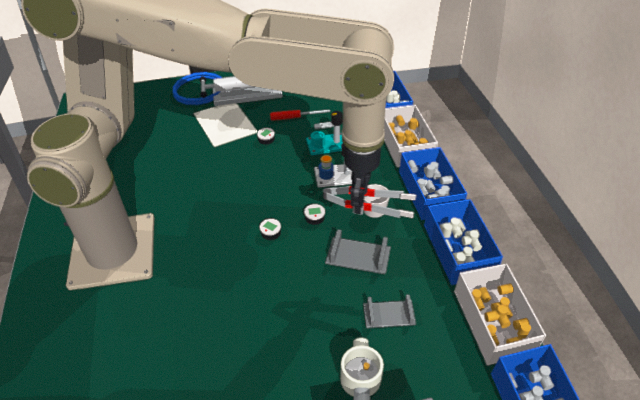

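The tongs came up level and straight (pivot still at wrist (320,100), pads steady), and the rest is empty. I'll carry them over to above the nest.

```bash
python3 -c "
from h import *
plan([501.9,169,180],175.6)"
```

```text
plan [0.2351, 0.2349, -0.0017] [-0.0004, 0.0049, -0.3462] from [ 619.9 -141.7  179.4] [179.97   0.28 155.76] rows>= 5.317883575064159 1.8539276510909957
```

```bash
python3 -m crank '[[[0.025,0.025,-0.002,0,0.002,-0.04],[0.06,0.06,-0.002,0,0.004,-0.09],[0.095,0.095,-0.002,0,0.005,-0.15],[0.13,0.13,-0.002,0,0.005,-0.2],[0.165,0.165,-0.002,0,0.005,-0.25],[0.2,0.2,-0.002,0,0.005,-0.3],[0.225,0.225,-0.002,0,0.005,-0.335],[0.235,0.235,-0.002,0,0.005,-0.346],[0.235,0.235,-0.002,0,0.005,-0.346],[0.235,0.235,-0.002,0,0.005,-0.346]]]'; python3 -c "
from h import *
p,P,I,c=cloud('wrist');cv2.imwrite('pics/w9.png',p);np.save('pw9.npy',P)
p,P,I,c=cloud('side');cv2.imwrite('pics/s9.png',p);np.save('ps9.npy',P)
p,P,I,c=cloud('scene');cv2.imwrite('pics/c9.png',p);np.save('pc9.npy',P)
plan([501.9,169,180],175.6)"
```

```text
time: 12.02
tool_pos: [502.3, 167.9, 179.9]
tcp_rot: [-179.9, -0.0, 175.5]
ft_force: [-0.4, 0.1, -0.5]
finger_gap: 51.6
plan [0.0007, 0.001, 0.0002] [-0.0006, -0.0002, -0.0019] from [502.5 168.  180.2] [-1.7996e+02 -1.0000e-02  1.7549e+02] rows>= 0.019265866933616007 0.010895650854635995
```

```bash
python3 -c "
import cv2,numpy as np
a=cv2.imread('pics/s9.png')[60:260,240:440];b=cv2.imread('pics/c9.png')[140:340,240:440]
cv2.imwrite('pics/c9b.png',np.hstack([cv2.resize(a,(400,400),interpolation=3),cv2.resize(b,(400,400),interpolation=3)]))"
```

```text
(no output)
```

View pics/w9.png

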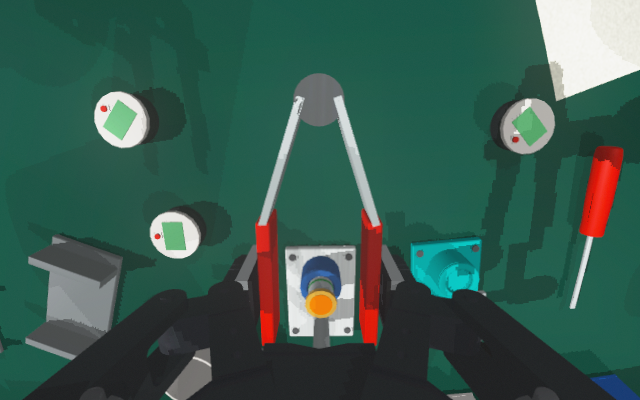

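View pics/c9b.png

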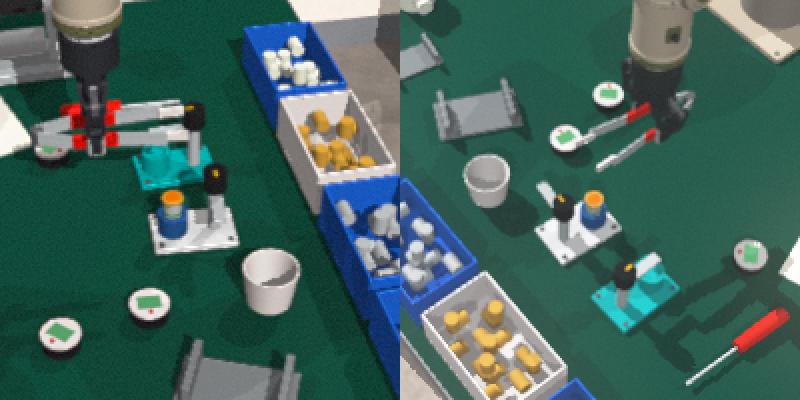

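The cell stands free and upright in the nest with the tab out of the way, and the tongs hang above it and line up with the fixture (wrist view: cell at (320,303), tongs' axis at column 320). I'll check the numbers from the clouds.

```bash
python3 -c "
from h import *
P=np.load('pw9.npy');S=np.load('ps9.npy');C=np.load('pc9.npy')
for n,Q in (('w',P),('s',S),('c',C)):
    k=Q[(Q[:,2]>67)&(Q[:,2]<78)&(np.hypot(Q[:,0]-606,Q[:,1]-161)<25)]
    if len(k)>5: print(n,len(k),k.mean(0),cv2.minEnclosingCircle(k[:,:2].astype(np.float32)))
    k=Q[(Q[:,2]>6)&(Q[:,2]<14)&(abs(Q[:,0]-636)<75)&(abs(Q[:,1]-160)<50)]
    print(' plate',len(k),cv2.minAreaRect(k[:,:2].astype(np.float32)) if len(k)>9 else 0)
a=np.radians(-4.4);R=np.array([[np.cos(a),np.sin(a)],[-np.sin(a),np.cos(a)]])
for n,Q in (('w',P),('s',S),('c',C)):
    k=Q[(Q[:,2]>185)&(Q[:,2]<225)&(np.hypot(Q[:,0]-520,Q[:,1]-167)<120)]
    q=(k[:,:2]-[501.9,169])@R.T
    for x in (-100,-80,-60,-20,50,60,70,80,90,100,110,120):
        m=(q[:,0]>=x)&(q[:,0]<x+10);t=q[m,1];u=t[t>0];d=t[t<0]
        if len(u)>1 and len(d)>1: print(n,x,len(t),t.min().round(1),t.max().round(1),'mean',u.mean().round(1),d.mean().round(1),'zmax',np.sort(k[m,2])[-4:].mean().round(1),'zmin',np.sort(k[m,2])[:3].mean().round(1))
"
```

```text
w 736 [603.66563947 160.79360147  71.8268421 ] ((604.7952270507812, 160.77569580078125), 15.982184410095215)
 plate 3640 ((634.8306884765625, 158.84523010253906), (79.69107818603516, 119.45906829833984), 85.97148132324219)
s 71 [606.07986485 158.90651418  72.42005065] ((608.0598754882812, 157.90443420410156), 18.68567657470703)
 plate 480 ((631.4930419921875, 163.07411193847656), (96.29808044433594, 132.4984893798828), 86.08702850341797)
c 59 [604.9777187  163.72841629  72.498408  ] ((604.5026245117188, 164.5870361328125), 15.956923484802246)
 plate 436 ((639.6494750976562, 162.26522827148438), (91.66044616699219, 145.14132690429688), 83.95625305175781)
w -80 1533 -12.0 8.3 mean 3.6 -5.4 zmax 212.3 zmin 207.5
w -60 603 -18.6 14.8 mean 11.5 -15.1 zmax 211.9 zmin 190.1
w -20 1887 -40.3 36.4 mean 24.0 -27.5 zmax 224.9 zmin 187.5
s -80 37 -14.0 8.4 mean 4.2 -8.7 zmax 213.3 zmin 192.6
s -60 50 -18.8 17.9 mean 12.2 -16.2 zmax 213.5 zmin 193.2
s -20 53 -31.2 23.4 mean 18.5 -26.5 zmax 213.5 zmin 191.6
s 50 56 -33.1 29.5 mean 24.7 -28.4 zmax 211.4 zmin 191.0
s 60 48 -34.9 31.8 mean 25.9 -31.1
[... 180 characters left out ...]
.2 zmin 194.8
s 100 39 -34.1 31.3 mean 25.1 -29.8 zmax 210.0 zmin 195.9
s 110 39 -36.8 30.6 mean 26.0 -31.3 zmax 209.5 zmin 194.8
s 120 10 -32.7 29.1 mean 24.9 -30.8 zmax 206.5 zmin 196.9
c -80 24 -10.6 8.3 mean 4.6 -5.6 zmax 213.7 zmin 194.6
c 50 26 -28.7 29.7 mean 28.1 -25.3 zmax 213.1 zmin 191.4
c 60 21 -29.4 32.5 mean 29.6 -26.4 zmax 210.8 zmin 194.0
c 70 27 -31.5 31.0 mean 29.5 -27.5 zmax 210.4 zmin 190.8
c 80 26 -32.2 33.4 mean 31.3 -27.1 zmax 212.6 zmin 194.0
c 90 27 -32.0 35.7 mean 29.5 -25.5 zmax 210.3 zmin 192.6
c 100 22 -28.7 31.3 mean 29.2 -25.8 zmax 208.4 zmin 195.2
c 110 21 -30.2 32.4 mean 30.1 -26.3 zmax 210.2 zmin 195.2
c 120 5 -25.7 32.3 mean 30.0 -25.3 zmax 204.8 zmin 199.6
```

Tongs are level at z≈201 (TCP+21). The cell is at about (605,161), and the side and scene biases cancel out. I'll lower the jaws around the cell.

```bash
python3 -m crank '[[[0.001,0.001,0.02,0,0,0],[0.001,0.001,0.05,0,0,0],[0.001,0.001,0.08,0,0,0],[0.001,0.001,0.095,0,0,0],[0.001,0.001,0.095,0,0,0],[0.001,0.001,0.095,0,0,0]]]'; python3 -c "
from h import *
p,P,I,c=cloud('side');cv2.imwrite('pics/s10.png',p)
q,P,I,c=cloud('scene')
cv2.imwrite('pics/c10.png',np.hstack([cv2.resize(p[100:220,270:390],(400,400),interpolation=3),cv2.resize(q[190:310,260:380],(400,400),interpolation=3)]))
plan([501.9,169,36],175.7)"
```

```text
time: 12.92
tool_pos: [502.6, 169.0, 86.6]
tcp_rot: [-180.0, 0.1, 175.5]
ft_force: [1.1, -0.4, -1.7]
finger_gap: 51.4
plan [0.0009, -0.0003, 0.0508] [0.0001, 0.0022, -0.0037] from [502.7 169.2  86.8] [1.7999e+02 1.3000e-01 1.7549e+02] rows>= 0.8128634343087755 0.023280740976729053
```

View pics/c10.png

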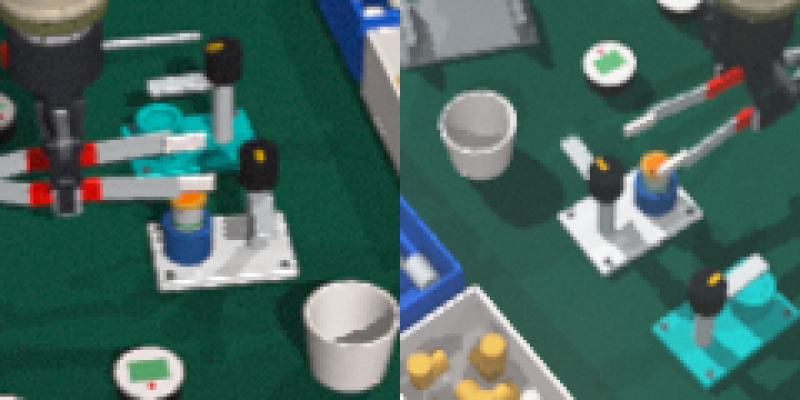

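```bash
python3 -m crank '[[[0.001,0,0.015,0,0,0],[0.001,0,0.032,0,0.002,-0.003],[0.001,0,0.045,0,0.002,-0.003],[0.001,0,0.051,0,0.002,-0.003],[0.001,0,0.051,0,0.002,-0.003],[0.001,0,0.051,0,0.002,-0.003]]]'; cat > chk.py <<'E'
import sys
from h import *
tag=sys.argv[1]
w,P,I,c=cloud('wrist')
m=I[92:108,312:328].reshape(-1,3);print("pivot",np.median(m,0).round(1))
p,S,_,_=cloud('side');q,C,_,_=cloud('scene')
for n,Q in (('s',S),('c',C)):
    k=Q[(np.hypot(Q[:,0]-605,Q[:,1]-161)<22)&(Q[:,2]>69)&(Q[:,2]<78)];print(n,len(k),k.mean(0).round(1) if len(k) else 0)
cv2.imwrite(f'pics/c{tag}.png',np.hstack([cv2.resize(p[120:220,280:380],(400,400),interpolation=3),cv2.resize(q[200:300,270:370],(400,400),interpolation=3)]))
cv2.imwrite(f'pics/w{tag}.png',w)
s=r.sense();print(s["time"],s["finger_gap"],s["ft_force"].round(1),s["tool_pos"].round(1),s["tcp_rot"].round(2))
E
python3 chk.py 11
```

```text
time: 13.78
tool_pos: [502.3, 169.4, 36.3]
tcp_rot: [180.0, 0.1, 175.7]
ft_force: [0.3, 0.0, -0.9]
finger_gap: 51.4
pivot [425.9 174.6  66.5]
s 69 [605.6 159.   73.1]
c 53 [605.  163.9  72.7]
13.925 51.657493043707845 [ 0.8 -1.  -0.7] [502.3 169.4  36.4] [1.7998e+02 8.0000e-02 1.7565e+02]
```

View pics/c11.png

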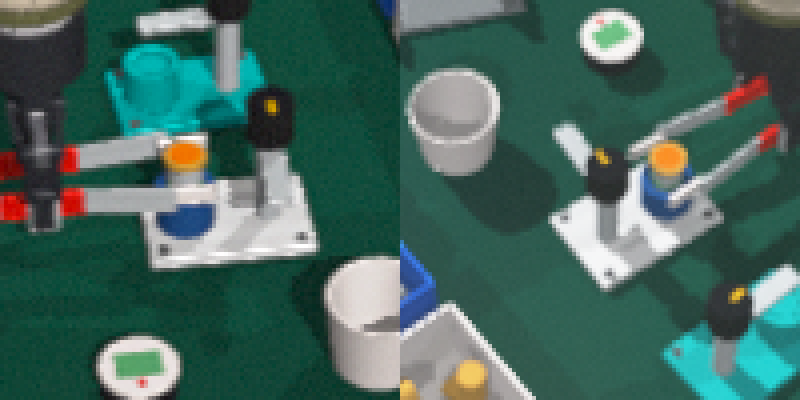

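View pics/w11.png

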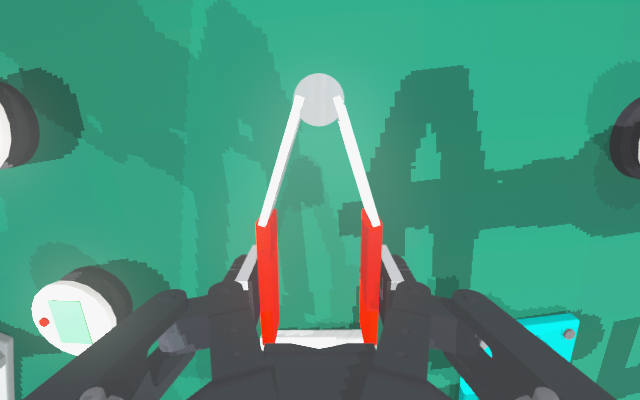

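The jaws stand around the cell body below the flange. Pivot-based tip estimate (605.4,161.1,56.5) matches the cell axis. I'll squeeze partway first to see how far the tongs shift.

```bash
python3 -m crank '[[[0,0,0,0,0,0],[0,0,0,0,0,0],[0,0,0,0,0,0]]]' 0.47 60; python3 chk.py 12
```

```text
time: 14.3
tool_pos: [502.4, 169.4, 36.6]
tcp_rot: [180.0, 0.1, 175.7]
ft_force: [0.4, 0.1, -1.2]
finger_gap: 46.0
pivot [426.  174.7  65.9]
s 69 [605.9 158.7  72.9]
c 53 [604.5 163.9  72.9]
14.45 45.60075990067053 [ 0.7  0.5 -1.5] [502.3 169.4  36.4] [1.7998e+02 7.0000e-02 1.7566e+02]
```

View pics/c12.png

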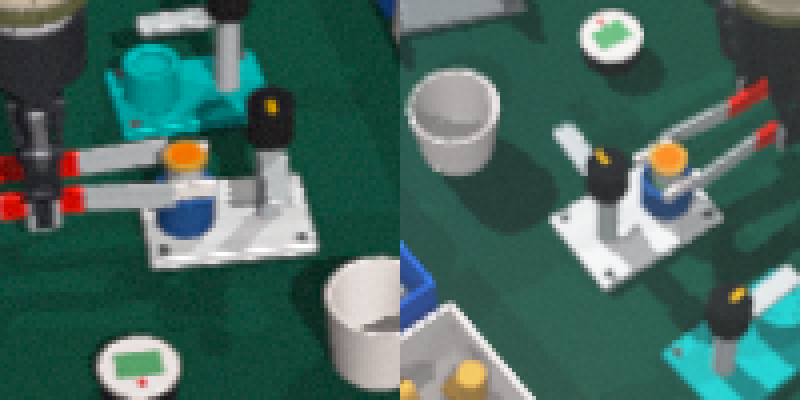

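```bash
python3 -m crank '[[[0,0,0,0,0,0],[0,0,0,0,0,0],[0,0,0,0,0,0],[0,0,0,0,0,0],[0,0,0,0,0,0]]]' 0.8 60; python3 chk.py 13
```

```text
time: 15.08
tool_pos: [502.3, 169.4, 36.5]
tcp_rot: [180.0, 0.1, 175.7]
ft_force: [-0.6, -0.6, -1.0]
finger_gap: 40.8
pivot [425.9 174.6  64.9]
s 66 [605.5 158.4  73.2]
c 50 [604.3 164.1  72.7]
15.225 40.79677393263883 [-0.6  0.1 -0.8] [502.3 169.4  36.5] [1.7997e+02 8.0000e-02 1.7566e+02]
```

View pics/c13.png

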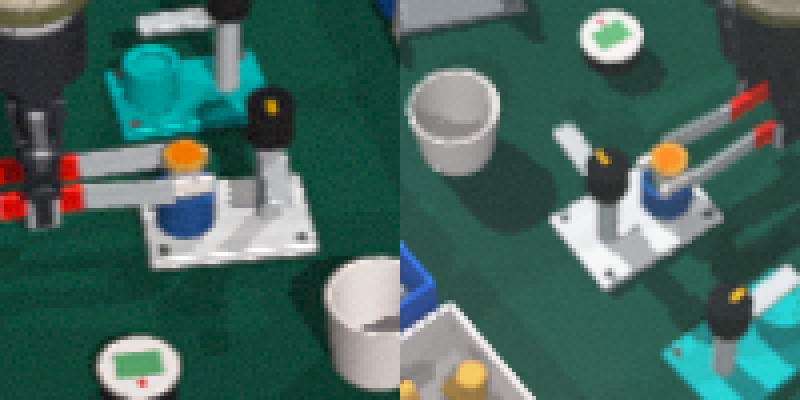

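The gap stopped at 40.8 mm. The cap also read about 1.2 mm low, so that is 42 mm, meaning the jaws are on the cell. Lifting gently first.

```bash
python3 -m crank '[[[0,0,-0.002,0,0,0],[0,0,-0.006,0,0,0],[0,0,-0.012,0,0,0],[0,0,-0.02,0,0,0],[0,0,-0.03,0,0,0],[0,0,-0.03,0,0,0]]]'; sed -i 's/120:220,280:380/90:190,280:380/;s/200:300,270:370/180:280,270:370/' chk.py; python3 chk.py 14
```

```text
time: 15.98
tool_pos: [503.4, 169.7, 68.0]
tcp_rot: [179.9, 0.2, 175.7]
ft_force: [-0.0, -0.4, -2.0]
finger_gap: 40.9
pivot [426.9 174.9  96.5]
s 7 [603.2 148.4  74. ]
c 6 [612.5 161.9  77. ]
16.125 40.48201701738154 [-0.1 -0.7 -2. ] [502.2 169.3  66.3] [1.7998e+02 7.0000e-02 1.7566e+02]
```

View pics/c14.png

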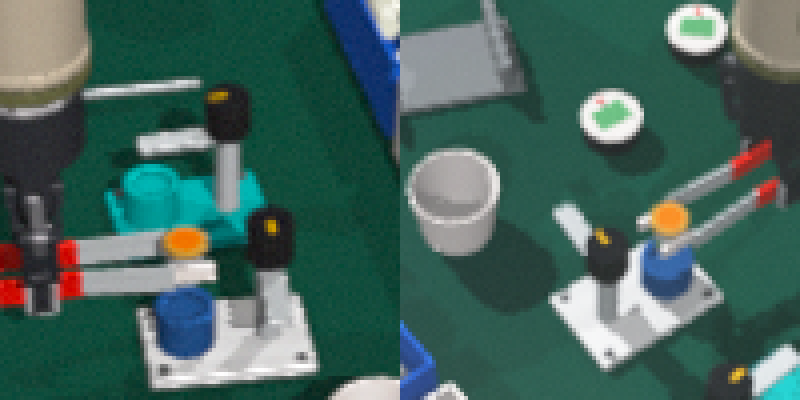

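The cell is out of the nest and upright. I'll keep lifting, to about 145 mm in total.

```bash
python3 -m crank '[[[0,0,-0.01,0,0,0],[0,0,-0.03,0,0,0],[0,0,-0.05,0,0,0],[0,0,-0.07,0,0,0],[0,0,-0.09,0,0,0],[0,0,-0.107,0,0,0],[0,0,-0.115,0,0,0],[0,0,-0.115,0,0,0],[0,0,-0.115,0,0,0],[0,0,-0.115,0,0,0]]]'; python3 -m crank '[[[0,0,0,0,0,0],[0,0,0,0,0,0],[0,0,0,0,0,0]]]'; python3 -c "
from h import *
p,S,_,_=cloud('side');q,C,_,_=cloud('scene')
for n,Q in (('s',S),('c',C)):
    k=Q[(np.hypot(Q[:,0]-605,Q[:,1]-161)<18)&(Q[:,2]>150)];print(n,len(k),k.max(0).round(1),k.min(0).round(1))
cv2.imwrite('pics/c15.png',np.hstack([cv2.resize(p[60:200,260:400],(400,400),interpolation=3),cv2.resize(q[140:280,250:390],(400,400),interpolation=3)]))
s=r.sense();print(s['time'],s['finger_gap'],s['ft_force'].round(1),s['tool_pos'].round(1),s['qd'].round(2))"
```

```text
time: 17.38
tool_pos: [501.5, 169.2, 180.3]
tcp_rot: [-180.0, -0.0, 175.7]
ft_force: [0.7, 0.5, -2.1]
finger_gap: 40.7
time: 17.75
tool_pos: [501.4, 169.2, 180.2]
tcp_rot: [-180.0, -0.0, 175.7]
ft_force: [-0.1, 0.4, -1.6]
finger_gap: 40.5
s 125 [620.  177.2 220.8] [589.9 143.5 180.3]
c 99 [619.7 178.9 222.2] [588.7 146.9 186.2]
17.85 41.0644331534407 [ 0.1  0.8 -1. ] [501.5 169.2 180.4] [-0.01  0.05 -0.1  -0.07  0.05  0.01]
```

View pics/c15.png

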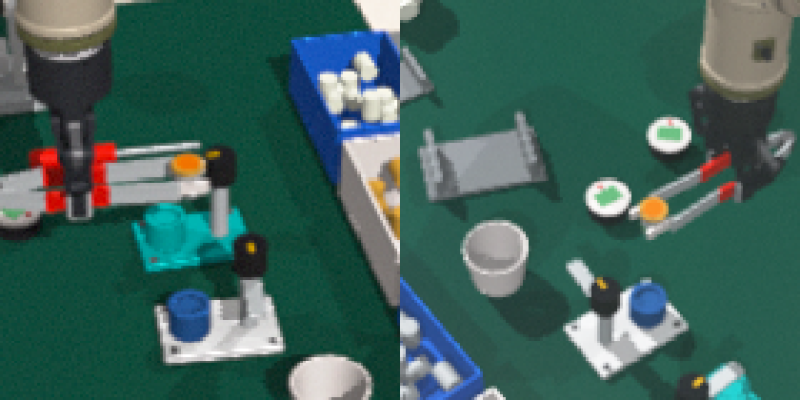

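The cell is upright in the closed jaws about 144 mm above its start. The nest is empty and everything is still, so I'm handing in.

```bash
python3 -c "
from bench import r
print(r.hand_in())"
```

```text
the job is handed in; nothing more can be done
None
```

I did the whole job in order and handed it in at 17.9 s, with the cell held still and upright in the squeezed tongs.

- **Cap:** I turned it anticlockwise by about 79°, from about 0.15 rad to an estimated 1.5 rad. The camera showed the tab well clear of the nest.
- **Tongs:** I took them from the larger rest by the red pads and carried them with the pads at about 52 mm. I then closed the jaws on the cell body below the flange with a 60 N grip.
- **Lift:** I raised the cell straight up by about 144 mm.

**Last checks:** The arm had stopped. In the last pictures the nest was empty, the cell was upright, and the nearby things looked undisturbed. I did not measure the other things on the bench for movement.

**Readings that differed:**
- The finger gap on the cell read about 40.8 mm, where 42 mm was expected. It also read about 1.2 mm low on the cap, so I took this as the sensor's offset.
- The side and scene cameras disagreed by about 5 mm across the bench. Their average agreed with the wrist camera, so I used that.

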